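Tap the hexagon nut blank, breaking the chip

TASK

Two small hand tapping stands are on the bench; work the crank of the one that holds the six-sided nut blank. Turn its tap half a turn forward (clockwise seen from above), then a quarter turn back to break the chip, then half a turn forward again, which brings it to depth; come to a short stop at the end of each stroke. Leave the crank there and let go, and leave the crank of the other stand, which holds the long flat bar, as it is.

Things in the scene. Friction and masses are not known exactly. Their poses are not given: they have to be found in the camera images.
- nut_stand: Tapping stand, fixed, holding the hexagonal steel nut blank (60 mm across flats, top 28 mm up). Base plate 96 x 90 x 12 mm. Origin on the upright tap axis at bench level, z up; column 46 mm along x, guide arm top 62 mm up. The crank, arm and hub top 81 mm up, sweeps freely above it all. A like stand with a flat bar (34 x 130 mm) stands on the other side, left or right.
- nut_grip (a point): Centre of the nut stand's upright crank grip: grey cylinder, 18 mm across, 48 mm long, from 80 to 128 mm above the bench, this point about 108 mm up. It is 45 mm from the tap axis and travels on that circle, sinking 4 mm a turn. Its sleeve spins freely on its pin, so a gripper can hold it without turning while the crank goes round.
- nut_tap (a joint): Turn of the nut stand's tap and crank, rad: within 0.05 of 0 at the start, with the crank along the stand's -x (away from the column); grows clockwise seen from above (forward, cutting). Even friction of 0.08 N m, about 2 N at the grip, both ways; stays where it is left. No stop between -0.8 and 5.6 rad.
- bar_tap (a joint): The same for the other stand, with the long flat bar: within 0.05 of 0 at the start, to be left there.
There are look-alikes about, which are no part of the job. Leave any red look-alike of the nut_stand alone.

How it is judged:
On the way, in this order (a step that is already met when the one before it is completed fails the run):
1. the nut's tap is half a turn forward of its start, at a stop (value of joint nut_tap between 2.79 and 3.49 rad and velocity of joint nut_tap between -0.15 and 0.15 rad/s), for 0.15 s.
2. it has come a quarter turn back, at a stop (value of joint nut_tap between 1.22 and 1.92 rad and velocity of joint nut_tap between -0.15 and 0.15 rad/s), for 0.15 s.
3. it has gone half a turn forward again, at a stop (value of joint nut_tap between 4.36 and 5.06 rad and velocity of joint nut_tap between -0.15 and 0.15 rad/s), for 0.15 s.
At the end, for the whole second after the job is handed in: The nut stand's tap rests three quarters of a turn (4.71 rad) forward of its start, within 0.35 rad (20 degrees); the other stand's crank is within 0.3 rad of its zero (all of step 3 and value of joint bar_tap between -0.3 and 0.3 rad); the robot touches nothing.
It fails at once if the nut's tap is turned well past its depth (over 5.2 rad) (value of joint nut_tap above 5.2 rad).
It fails at once if the nut's tap is first turned the wrong way (below -0.45 rad) (value of joint nut_tap below -0.45 rad).
It fails at once if the other stand's crank is turned by more than 0.3 rad from its zero (value of joint bar_tap above 0.3 rad or value of joint bar_tap below -0.3 rad).
It also fails if it takes over 51 s, if anything falls off the work surface, if the arm or the gripper's body presses on something with over 40 N, if the wrist force passes 120 N, or if a joint passes its speed limit or range.

ROBOT

A 6-joint arm with a two-finger parallel gripper is mounted at the origin on a cart in front of the work surface, level with it; the furniture and walls round the work are solid. World frame = base frame: x ahead of the robot, y to its left, z up, the work surface at z = 0. Lengths are in m, angles in rad, forces in N, time in s.
With the tool pointing down it reaches from about 0.2 to 0.875 m from the base axis. Payload 3.4 kg.
Tool frame: the origin (TCP) lies between the finger pads; the fingertips stand ahead of it and the grasp point (between the pads) lies 11 mm behind it (r.tip_extent is the z of the fingertips in the tool frame, in m); z points along the fingers, y is the line along which they close (so a half turn about z gives the same grasp; the last joint's range is limited). The gripper opens to 94 mm and grips with 3 to 60 N. Pads are 16 mm wide; open, the fingers measure 119 mm over their backs; the gripper's body (75 mm by 177 mm) begins 78 mm behind the grasp point.
Start: joints at [0.984, 0.276, 1.505, -0, 1.361, -0.121], TCP at [0.258, 0.514, 0.173] pointing down, gripper open.
Joint ranges: [-2.89, 2.89], [-0.75, 2.08], [0.22, 2.7], [-1.18, 4.32], [0.11, 2.71], [-2.7, 2.7]. Speed limits (rad/s): [2.57, 2.57, 3.14, 3.14, 3.14, 3.14].

INTERFACE

Orientations are given as a unit quaternion [x, y, z, w].
In Python, from bench import r gives the robot as it stands. The module is installed in compiled form; this text tells all that it offers.
- The arm moves only by the tool apply_moves, never from a script. Its argument "series" is a list of rows, each a list of 7 numbers: the shift along the tool's x, y, z in m, then the turn, a rotation vector about the tool's x, y, z in degrees, then the gripper's target within -1 to 1 (fully open at 1, half-way at 0, shut at -1). A call has exactly 10 rows; each row shifts and turns the commanded pose from where the row before left it, along the tool's axes as they then stand; what a row does not reach is not made up. A row lasts 1/12 s, in which the tool goes at most 41.7 mm and 7.16 degrees, less where a joint would pass 70% of its speed; a pose out of reach is approached as far as the arm can. A call is refused whole if a number of a shift passes 0.0417 or a number of a turn 7.16, either way. A call with a gripper value outside its range is refused whole. The fingers move at their own pace and stop on an object; "newtons" is the grip in N (left out, the last holds). Time passes only in rows, so rows that do not move let the fingers close, or fill a call up. It gives the time, the measured TCP pose, the force, the opening and the grip force at its end, in the units of the state.
- r.get_obs(): the state, without advancing time (a new reading comes with each control period).
- r.grab_frame(name): name is "scene" or "top" or "wrist"; returns (picture, depth): 420x560x3 uint8, red, green, blue; 420x560 float32, m along the optical axis (not along the pixel's ray), 0 where there is no reading.
- r.get_calibration(name): a dict with "K" (3x3 intrinsics, pixels), "eye" and "rotation" of the camera in the world; the wrist camera has in their place "T_tool_cam" (4x4, takes a point from camera to tool coordinates, whose origin is the TCP and whose axes are the flange's). Camera axes: x right, y up, looking along -z (the intrinsics and any distortion apply to the point x, -y, -z); pixel columns grow to the right and rows downward; lengths in m; the calibration is good to about 2 mm. The wrist camera is an equidistant fisheye: a pixel r from the principal point sees the ray r / f radians off the axis. A picture is of the moment at which its call begins: read the wrist's pose just before it. get_calibration takes no time and is no camera call.
- r.hand_in(): hands the job in; it is judged then, once.
The state is a dict: "t": time; "joint_positions": joint angles; "dq": joint speeds; "joint_torque": joint torques, N m; "tcp_pos": TCP position; "ee_rot": TCP orientation; "ft_force": force on the tool from outside, world axes, zero at the start; "ft_torque": the same for the moment, N m; "gripper_width": opening from 0.0 (shut) to 1.0 (fully open); "grip_force": force on a finger pad.
Only numpy, scipy, OpenCV 4.12 (cv2) and the standard library are available. Lean on these libraries where they do the work, as an engineer would, in place of code of your own. Each camera call takes 0.05 s, during which the arm holds its last target. There are 200 camera calls.

## Working session

There is one attempt and no reset: what is moved stays moved. The work goes in short steps, Python scripts to look and compute and a tool call to move; the robot and the scene stay as the last step left them, time stands still between calls to the robot, and variables do not carry over. Pictures are saved under pics/ and viewed, at most 10 in all, crops included, and the job is handed in when it is done.

Besides the shell and the picture viewer there is one more tool, called after "Request:" by a JSON object that holds its "name" and its "arguments". apply_moves: Moves the arm, as the interface text tells. Its arguments: {"type":"object","properties":{"series":{"type":"array"},"newtons":{"type":"number"}},"required":["series"]}

```bash
mkdir -p pics; cat > h.py <<'E'
import numpy as np, cv2
from bench import r
def world(name,d,cal=None):
    c=r.get_calibration(name);K=np.array(c['K']);v,u=np.mgrid[:420,:560]
    p=np.stack([(u-K[0,2])/K[0,0]*d,-(v-K[1,2])/K[1,1]*d,-d],-1)
    return p@np.array(c['rotation']).T+np.array(c['eye'])
E
python3 - <<'E'
from h import *
print(r.get_obs(), r.tip_extent)
for n in('scene','top'):
    p,d=r.grab_frame(n); cv2.imwrite(f'pics/{n}.png',p[...,::-1]); np.save(f'{n}.npy',d); print(r.get_calibration(n))
print(r.get_calibration('wrist'))
E
```

```text
{'t': 0.0, 'joint_positions': array([ 9.83980674e-01,  2.76582146e-01,  1.50608937e+00, -1.27803967e-05,
        1.36072098e+00, -1.21004929e-01]), 'dq': array([ 0.00022345, -0.00076484, -0.00094766, -0.00052392,  0.00014751,
       -0.00159689]), 'joint_torque': array([ 2.21910821e-03, -4.04589629e+01, -2.37229335e+01,  7.04360311e-02,
        3.46355711e-02, -1.41143255e-04]), 'tcp_pos': array([0.2579264 , 0.51321268, 0.17262958]), 'ee_rot': array([ 2.30804015e-01,  9.72999844e-01, -8.46312006e-04, -3.06022309e-04]), 'ft_force': array([ 0.04740738, -0.12590566,  0.25713736]), 'ft_torque': array([-0.00872637,  0.01660146, -0.01954438]), 'grip_force': 0.0, 'gripper_width': 0.9977561454348886} 0.008
{'K': array([[423.49936381,   0.        , 286.05383598],
       [  0.        , 423.49936381, 212.20248063],
       [  0.        ,   0.        ,   1.        ]]), 'eye': array([-0.16689913, -0.57018083,  0.47826579]), 'rotation': array([ 0.48296195, -0.23070341, -0.37466739,  0.75706541])}
{'K': array([[460.1865955 ,   0.        , 281.49024844],
       [  0.        , 460.1865955 , 211.09727921],
       [  0.        ,   0.        ,   1.        ]]), 'eye': array([ 0.36363479, -0.05207143,  1.04747591]), 'rotation': array([ 0.04759833, -0.03482787, -0.70353133,  0.7082126 ])}
{'K': array([[325.1922621 ,   0.        , 281.43881184],
       [  0.        , 325.1922621 , 209.72067242],
       [  0.        ,   0.        ,   1.        ]]), 'T_tool_cam': array([[ 1.10412251e-04,  9.61958574e-01,  2.73195333e-01,
         7.99522625e-02],
       [ 9.99999985e-01, -1.42528930e-04,  9.77127882e-05,
         1.00152203e-03],
       [ 1.32933893e-04,  2.73195318e-01, -9.61958575e-01,
        -2.10219754e-01],
       [ 0.00000000e+00,  0.00000000e+00,  0.00000000e+00,
         1.00000000e+00]])}
```

View pics/top.png

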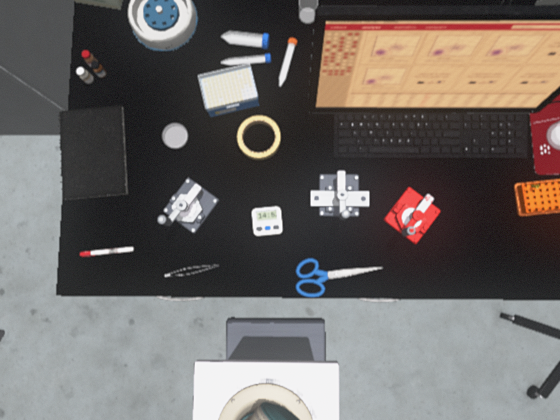

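View pics/scene.png

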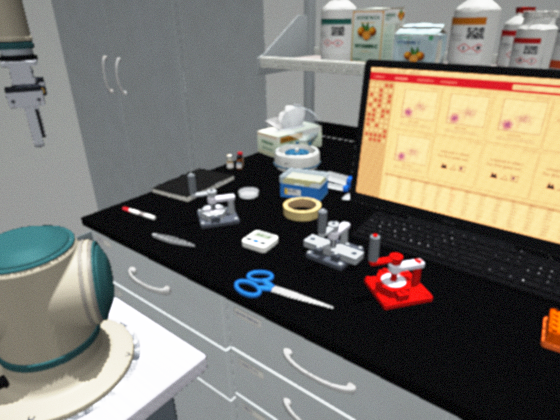

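The scene has three candidate stands in the top image: left grey (188,205), middle grey (340,195) with a long flat bar sticking out both sides, and red (412,212). The left one fits, since it shows no bar. I'll confirm it in a crop and measure it.

```bash
cat > h.py <<'E'
import numpy as np, cv2
from scipy.spatial.transform import Rotation as R
from bench import r
def world(name,d):
    c=r.get_calibration(name);K=np.array(c['K']);v,u=np.mgrid[:420,:560]
    p=np.stack([(u-K[0,2])/K[0,0]*d,-(v-K[1,2])/K[1,1]*d,-d],-1)
    return p@R.from_quat(c['rotation']).as_matrix().T+np.array(c['eye'])
E
python3 - <<'E'
from h import *
a=cv2.imread('pics/top.png')[165:245,145:230];b=cv2.imread('pics/scene.png')[165:235,180:255]
cv2.imwrite('pics/crop.png',np.hstack([cv2.resize(a,(400,376),interpolation=3),cv2.resize(b,(400,376),interpolation=3)]))
for n,(v0,v1,u0,u1) in dict(top=(165,245,145,230),scene=(160,235,180,250)).items():
    P=world(n,np.load(n+'.npy'))[v0:v1,u0:u1].reshape(-1,3)
    P=P[np.isfinite(P).all(1)]
    for lo,hi in((.115,.14),(.09,.115),(.07,.085),(.005,.018)):
        q=P[(P[:,2]>lo)&(P[:,2]<hi)]
        if len(q)>3: print(n,lo,len(q),q.mean(0).round(4),q.min(0).round(3),q.max(0).round(3), cv2.minAreaRect(q[:,:2].astype(np.float32)*1000))
E
```

```text
top 0.115 70 [0.4525 0.2055 0.1274] [0.444 0.198 0.115] [0.46  0.215 0.133] ((452.1983947753906, 206.25125122070312), (15.837018013000488, 16.5469970703125), 0.06847327202558517)
top 0.09 27 [0.4507 0.2006 0.1028] [0.444 0.198 0.09 ] [0.459 0.209 0.115] ((450.5423583984375, 201.80422973632812), (6.403842926025391, 16.68242835998535), 62.20808029174805)
top 0.07 182 [0.4784 0.1862 0.0801] [0.446 0.168 0.071] [0.5   0.206 0.085] ((474.9969482421875, 191.46075439453125), (22.22509765625, 59.62527084350586), 48.56807327270508)
top 0.005 848 [0.4992 0.1665 0.0121] [0.409 0.088 0.005] [0.592 0.277 0.018] ((500.5379333496094, 182.2284393310547), (182.86492919921875, 188.8677520751953), 0.14062874019145966)
scene 0.115 47 [0.4491 0.2023 0.1218] [0.443 0.195 0.115] [0.46  0.211 0.129] ((449.78765869140625, 202.34912109375), (14.062352180480957, 17.434606552124023), 66.7094497680664)
scene 0.09 71 [0.448  0.2014 0.1025] [0.442 0.196 0.09 ] [0.46  0.213 0.115] ((448.72882080078125, 202.5016326904297), (12.613505363464355, 17.79230499267578), 48.473594665527344)
scene 0.07 133 [0.4699 0.1866 0.0764] [0.442 0.166 0.07 ] [0.5   0.214 0.085] ((469.00958251953125, 187.79281616210938), (24.57803726196289, 64.77228546142578), 57.566864013671875)
scene 0.005 1326 [0.602  0.3132 0.0106] [0.433 0.11  0.005] [0.843 0.49  0.018] ((611.3070068359375, 310.3472900390625), (459.8333435058594, 207.27456665039062), 47.28909683227539)
```

View pics/crop.png

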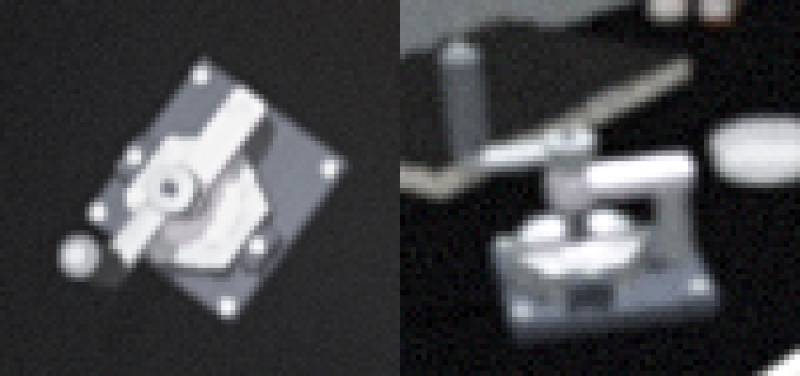

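The left stand holds the hexagonal nut: in the crop the hub is at (170,186) and the grip top at (80,256). The grip points away from the column, down-left in the image. Now the positions.

```bash
cat >> h.py <<'E'
def atz(name,u,v,z):
    c=r.get_calibration(name);K=c['K']
    d=R.from_quat(c['rotation']).as_matrix()@np.array([(u-K[0,2])/K[0,0],-(v-K[1,2])/K[1,1],-1]);e=np.array(c['eye'])
    return e+d*(z-e[2])/d[2]
E
python3 - <<'E'
from h import *
f=lambda x,y:(145+x*85/400-.4,165+y*80/376-.4)
h=atz('top',*f(170,186),.081);g=atz('top',*f(80,256),.128);print(h,g,np.linalg.norm((h-g)[:2]),np.degrees(np.arctan2(*(g-h)[[1,0]])))
E
```

```text
[0.49045374 0.18031428 0.081     ] [0.4537813  0.20674248 0.128     ] 0.04520307225118667 144.2213884599238
```

Request:
{"name": "apply_moves", "arguments": {"series": [[0,0,0,0,0,-6.67,1],[0,0,0,0,0,-6.67,1],[0,0,0,0,0,-6.67,1],[0,0,0,0,0,-6.67,1],[-0.0195,-0.0307,0,0,0,0,1],[-0.0195,-0.0307,0,0,0,0,1],[-0.0195,-0.0307,0,0,0,0,1],[-0.0195,-0.0307,0,0,0,0,1],[-0.0195,-0.0307,0,0,0,0,1],[-0.0195,-0.0307,0,0,0,0,1]], "newtons": 12}}

```text
t: 0.93
tcp_pos: [0.3755, 0.3279, 0.1732]
ee_rot: [-0.0, 1.0, -0.0, -0.0]
ft_force: [0.4, 0.7, 0.1]
gripper_width: 1.001
grip_force: 0.0
```

Request:
{"name": "apply_moves", "arguments": {"series": [[-0.0195,-0.0307,0,0,0,0,1],[-0.0195,-0.0307,0,0,0,0,1],[-0.0195,-0.0307,0,0,0,0,1],[-0.0195,-0.0307,0,0,0,0,1],[0,0,0,0,0,0,1],[0,0,0,0,0,0,1],[0,0,0,0,0,0,1],[0,0,0,0,0,0,1],[0,0,0,0,0,0,1],[0,0,0,0,0,0,1]]}}

```text
t: 1.77
tcp_pos: [0.4525, 0.2078, 0.1735]
ee_rot: [-0.001, 1.0, 0.0, -0.0]
ft_force: [-1.2, -0.4, -0.4]
gripper_width: 0.999
grip_force: 0.0
```

```bash
python3 - <<'E'
from h import *
o=r.get_obs();print(o['t'],o['tcp_pos'],o['ee_rot'],o['joint_positions'],o['ft_force'])
p,d=r.grab_frame('wrist');c=r.get_calibration('wrist');K=c['K']
cv2.imwrite('pics/w1.png',p[...,::-1])
# project expected grip & hub; and depth cloud
v,u=np.mgrid[:420,:560];x=(u-K[0,2])/K[0,0];y=(v-K[1,2])/K[1,1];th=np.hypot(x,y);s=np.where(th>0,np.tan(th)/np.maximum(th,1e-9),1)
P=np.stack([x*s*d,-y*s*d,-d],-1)
T=c['T_tool_cam'];P=P@T[:3,:3].T+T[:3,3]
P=P@R.from_quat(o['ee_rot']).as_matrix().T+o['tcp_pos'];np.save('w.npy',P)
for lo,hi in((.12,.135),(.09,.12),(.072,.086)):
    m=(P[...,2]>lo)&(P[...,2]<hi)&(np.hypot(P[...,0]-.475,P[...,1]-.19)<.06)&(d>0);q=P[m]
    if len(q)>5: print(lo,len(q),q.mean(0),q.min(0),q.max(0),cv2.minAreaRect(q[:,:2].astype(np.float32)*1000),u[m].mean(),v[m].mean())
E
```

```text
1.7667 [0.45249696 0.20783426 0.17347712] [-9.91933245e-04  9.99999498e-01  1.19452776e-04 -7.81216246e-05] [ 2.90502708e-01  1.59531858e-01  1.66123317e+00  2.82337334e-04
  1.32090917e+00 -1.28234732e+00] [-1.24007247 -0.41698508 -0.35262394]
0.12 359 [0.45185417 0.20910594 0.1264003 ] [0.44421382 0.20090548 0.12001091] [0.46136438 0.21767895 0.13061725] ((452.57952880859375, 209.17881774902344), (17.15386962890625, 16.724971771240234), 67.29388427734375) 281.7715877437326 216.4317548746518
0.09 159 [0.44602993 0.2089821  0.10594083] [0.44372927 0.20033919 0.0905781 ] [0.45401042 0.21805401 0.11995672] ((448.26959228515625, 209.82066345214844), (17.88304328918457, 9.120341300964355), 82.13478088378906) 281.6163522012579 203.42138364779873
0.072 711 [0.48019902 0.18722563 0.07849227] [0.44411471 0.17011678 0.07201089] [0.50024776 0.2179838  0.08588762] ((471.13555908203125, 193.00885009765625), (23.226470947265625, 65.29859161376953), 57.67680740356445) 259.7257383966245 229.38959212376935
```

View pics/w1.png

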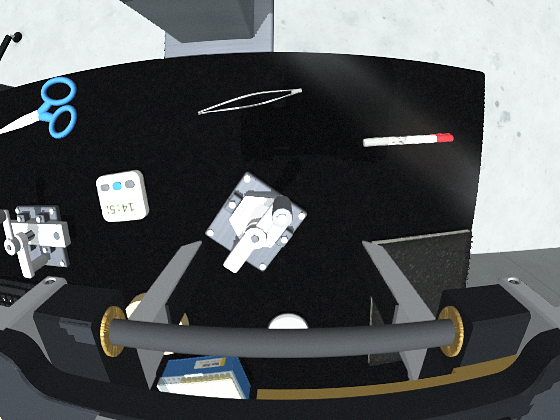

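The wrist view shows the grip at (282,216) and the hub at (257,237). The grip sits midway between the fingers, so I go down and close.

Request:
{"name": "apply_moves", "arguments": {"series": [[0,0.001,0.015,0,0,0,1],[0,0,0.015,0,0,0,1],[0,0,0.015,0,0,0,1],[0,0,0.015,0,0,0,1],[0,0,0.0135,0,0,0,1],[0,0,0,0,0,0,1],[0,0,0,0,0,0,-1],[0,0,0,0,0,0,-1],[0,0,0,0,0,0,-1],[0,0,0,0,0,0,-1]], "newtons": 12}}

```text
t: 2.65
tcp_pos: [0.4539, 0.2081, 0.1009]
ee_rot: [-0.0, 1.0, 0.0, 0.001]
ft_force: [-1.0, -0.3, -0.9]
gripper_width: 0.75
grip_force: 0.0
```

Request:
{"name": "apply_moves", "arguments": {"series": [[0,0,0,0,0,0,-1],[0,0,0,0,0,0,-1],[0,0,0,0,0,0,-1],[0,0,0,0,0,0,-1],[0,0,0,0,0,0,-1],[0,0,0,0,0,0,-1],[0,0,0,0,0,0,-1],[0,0,0,0,0,0,-1],[0,0,0,0,0,0,-1],[0,0,0,0,0,0,-1]]}}

```text
t: 3.48
tcp_pos: [0.4532, 0.2078, 0.1]
ee_rot: [0.0, 1.0, 0.0, -0.0]
ft_force: [0.2, -0.7, -0.3]
gripper_width: 0.04
grip_force: 0.0
```

```bash
python3 - <<'E'
from h import *
P=np.load('w.npy');print(P[234:241,254:261].reshape(-1,3).mean(0))
o=r.get_obs();print(o['ft_force'],o['tcp_pos'])
g=np.array(o['tcp_pos'][:2])
# angle at start 144.2 deg; rows of 9 deg clockwise
for a0 in (144.2,):
    a=np.radians(a0-9*np.arange(0,31)); p=.045*np.c_[np.cos(a),np.sin(a)]
    d=np.diff(p,axis=0)*1000
    print('tool x,y mm per row:');print(*[f'{i+1}: {-x:.1f} {y:.1f}' for i,(x,y) in enumerate(d)],sep='\n')
E
```

```text
[0.48738177 0.18457734 0.08062141]
[ 0.23623538 -0.67640659 -0.26487138] [0.45321732 0.20775532 0.09995573]
tool x,y mm per row:
1: -4.6 5.4
2: -5.4 4.6
3: -6.0 3.7
4: -6.5 2.7
5: -6.9 1.7
6: -7.0 0.6
7: -7.0 -0.5
8: -6.9 -1.6
9: -6.5 -2.7
10: -6.0 -3.7
11: -5.4 -4.6
12: -4.6 -5.4
13: -3.7 -6.0
14: -2.7 -6.5
15: -1.7 -6.9
16: -0.6 -7.0
17: 0.5 -7.0
18: 1.6 -6.9
19: 2.7 -6.5
20: 3.7 -6.0
21: 4.6 -5.4
22: 5.4 -4.6
23: 6.0 -3.7
24: 6.5 -2.7
25: 6.9 -1.7
26: 7.0 -0.6
27: 7.0 0.5
28: 6.9 1.6
29: 6.5 2.7
30: 6.0 3.7
```

The opening is 0.04 with no grip force, so the fingers missed the grip. I'll look.

```bash
python3 - <<'E'
from h import *
o=r.get_obs();print(o['gripper_width'],o['grip_force'])
p,d=r.grab_frame('wrist');s,ds=r.grab_frame('scene');np.save('s2.npy',ds)
a=cv2.resize(p[120:330,180:390,::-1],(400,400));b=cv2.resize(s[140:240,165:265,::-1],(400,400),interpolation=3)
cv2.imwrite('pics/w2.png',np.hstack([a,b]))
E
```

```text
0.039749510513192796 0.0
```

View pics/w2.png

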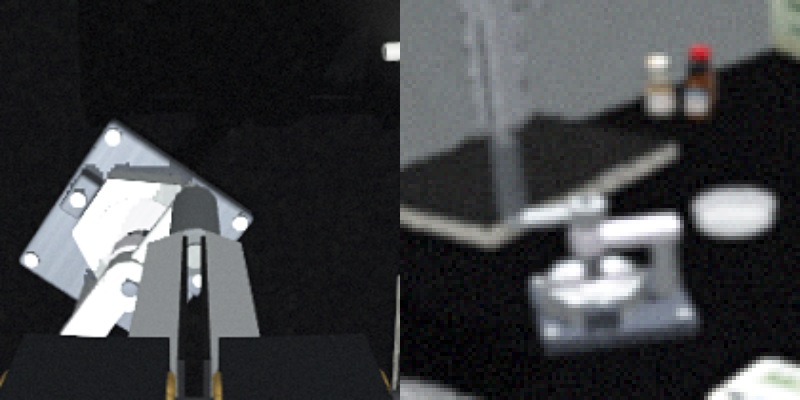

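```bash
cat >> h.py <<'E'
def wcloud():
    o=r.get_obs();p,d=r.grab_frame('wrist');c=r.get_calibration('wrist');K=c['K']
    v,u=np.mgrid[:420,:560];x=(u-K[0,2])/K[0,0];y=(v-K[1,2])/K[1,1];th=np.hypot(x,y);s=np.where(th>0,np.tan(th)/np.maximum(th,1e-9),1)
    P=np.stack([x*s*d,-y*s*d,-d],-1);T=c['T_tool_cam'];P=P@T[:3,:3].T+T[:3,3]
    return p,d,P@R.from_quat(o['ee_rot']).as_matrix().T+o['tcp_pos']
E
python3 - <<'E'
from h import *
p,d,P=wcloud()
print(r.get_obs()['tcp_pos'])
for v in range(212,300,4):
    u=282; print(u,v,P[v,u].round(3),p[v,u],'|',P[v,270].round(3),'|',P[v,294].round(3))
E
```

```text
[0.45326286 0.2077339  0.09997261]
282 212 [0.462 0.209 0.007] [58 62 66] | [0.461 0.198 0.012] | [ 0.465  0.221 -0.002]
282 216 [0.446 0.209 0.074] [133 137 141] | [0.46  0.198 0.027] | [ 0.469  0.221 -0.002]
282 220 [0.444 0.209 0.088] [76 81 84] | [0.464 0.198 0.027] | [0.47  0.221 0.007]
282 224 [0.444 0.209 0.098] [79 81 81] | [0.468 0.198 0.027] | [0.473 0.221 0.011]
282 228 [0.445 0.209 0.104] [77 82 83] | [0.452 0.2   0.085] | [0.478 0.221 0.01 ]
282 232 [0.444 0.209 0.114] [82 88 89] | [0.451 0.201 0.095] | [0.45  0.217 0.099]
282 236 [0.445 0.209 0.12 ] [80 82 87] | [0.45  0.201 0.107] | [0.449 0.217 0.108]
282 240 [0.445 0.209 0.126] [156 164 165] | [0.449 0.201 0.116] | [0.449 0.217 0.116]
282 244 [0.445 0.209 0.132] [ 91  97 102] | [0.444 0.202 0.135] | [0.444 0.216 0.136]
282 248 [0.446 0.209 0.138] [93 97 97] | [0.444 0.202 0.142] | [0.444 0.216 0.141]
282 252 [0.445 0.209 0.144] [118 124 124] | [0.444 0.202 0.147] | [0.444 0.216 0.147]
282 256 [0.446 0.209 0.149] [119 122 123] | [0.444 0.203 0.153] | [0.444 0.215 0.152]
282 260 [0.445 0.209 0.155] [114 119 120] | [0.444 0.203 0.158] | [0.444 0.215 0.158]
282 264 [0.445 0.209 0.16 ] [139 144 147] | [0.444 0.203 0.162] | [0.444 0.215 0.163]
282 268 [0.446 0.209 0.164] [212 219 219] | [0.444 0.203 0.167] | [0.444 0.215 0.167]
282 272 [0.447 0.209 0.166] [ 93  99 106] | [0.444 0.203 0.172] | [0.443 0.215 0.173]
282 276 [0.449 0.209 0.166] [24 23 25] | [0.444 0.203 0.175] | [0.444 0.215 0.175]
282 280 [0.45  0.209 0.167] [18 20 20] | [0.444 0.203 0.179] | [0.444 0.214 0.18 ]
282 284 [0.453 0.209 0.167] [19 20 25] | [0.444 0.204 0.183] | [0.444 0.214 0.183]
282 288 [0.455 0.209 0.168] [24 24 28] | [0.444 0.204 0.186] | [0.444 0.214 0.186]
282 292 [0.456 0.209 0.169] [24 24 26] | [0.444 0.204 0.191] | [0.444 0.214 0.19 ]
282 296 [0.459 0.209 0.169] [19 22 24] | [0.444 0.204 0.193] | [0.444 0.214 0.193]
```

```bash
python3 - <<'E'
from h import *
p,d,P=wcloud()
a=cv2.resize(p[205:335,235:330,::-1],None,fx=4,fy=4.4,interpolation=cv2.INTER_NEAREST)
z=np.clip(P[205:335,235:330,2]/.25*255,0,255).astype(np.uint8)
b=cv2.resize(cv2.applyColorMap(z,cv2.COLORMAP_JET),(a.shape[1],a.shape[0]),interpolation=0)
cv2.imwrite('pics/w3.png',np.hstack([a,b]))
for v in (236,250,262,275,290,305):print(v,[(u,*P[v,u].round(3)) for u in range(262,303,4)])
E
```

```text
236 [(262, np.float64(0.462), np.float64(0.194), np.float64(0.073)), (266, np.float64(0.461), np.float64(0.197), np.float64(0.077)), (270, np.float64(0.45), np.float64(0.201), np.float64(0.107)), (274, np.float64(0.446), np.float64(0.204), np.float64(0.118)), (278, np.float64(0.445), np.float64(0.207), np.float64(0.12)), (282, np.float64(0.445), np.float64(0.209), np.float64(0.121)), (286, np.float64(0.445), np.float64(0.212), np.float64(0.118)), (290, np.float64(0.446), np.float64(0.214), np.float64(0.116)), (294, np.float64(0.449), np.float64(0.217), np.float64(0.108)), (298, np.float64(0.485), np.float64(0.225), np.float64(0.011)), (302, np.float64(0.485), np.float64(0.229), np.float64(0.012))]
250 [(262, np.float64(0.374), np.float64(0.209), np.float64(0.31)), (266, np.float64(0.444), np.float64(0.2), np.float64(0.144)), (270, np.float64(0.444), np.float64(0.202), np.float64(0.145)), (274, np.float64(0.444), np.float64(0.205), np.float64(0.144)), (278, np.float64(0.444), np.float64(0.207), np.float64(0.144)), (282, np.float64(0.446), np.float64(0.209), np.float64(0.14)), (286, np
[... 2423 characters left out ...]
))]
305 [(262, np.float64(0.42), np.float64(0.204), np.float64(0.238)), (266, np.float64(0.42), np.float64(0.205), np.float64(0.238)), (270, np.float64(0.42), np.float64(0.206), np.float64(0.238)), (274, np.float64(0.42), np.float64(0.207), np.float64(0.238)), (278, np.float64(0.445), np.float64(0.207), np.float64(0.198)), (282, np.float64(0.46), np.float64(0.209), np.float64(0.175)), (286, np.float64(0.445), np.float64(0.21), np.float64(0.2)), (290, np.float64(0.42), np.float64(0.211), np.float64(0.238)), (294, np.float64(0.42), np.float64(0.212), np.float64(0.237)), (298, np.float64(0.42), np.float64(0.213), np.float64(0.238)), (302, np.float64(0.42), np.float64(0.214), np.float64(0.237))]
```

View pics/w3.png

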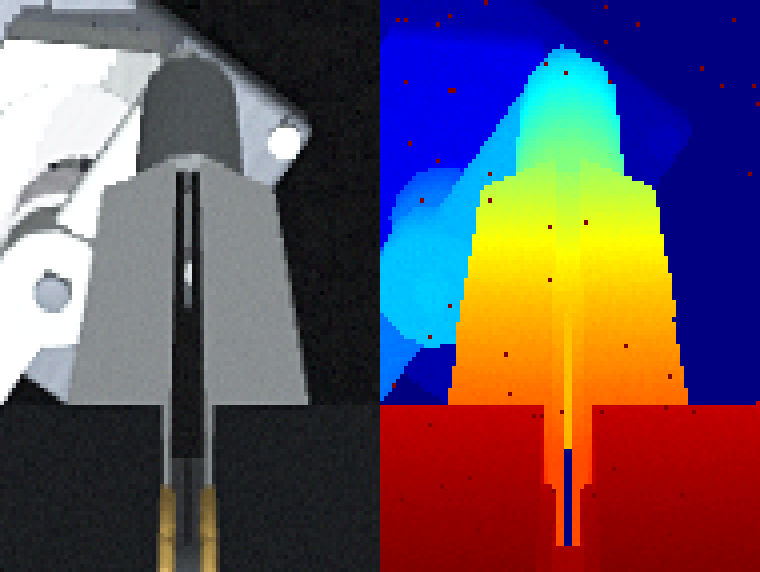

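```bash
python3 - <<'E'
from h import *
P=np.load('w.npy')
for v in (240,242,244,248,252,260): print(v,[(u,*P[v,u].round(3)) for u in (176,184,190,194,198)],[(u,*P[v,u].round(3)) for u in (364,368,374,380)])
o=r.get_obs();print({k:o[k] for k in('tcp_pos','ee_rot','joint_positions','ft_force','joint_torque')})
d=np.load('s2.npy');P=world('scene',d)
# finger column in scene crop (505,190)/4 -> u~291? list low points
for v in range(165,200,3): print(v,[(u,*P[v,u].round(3)) for u in (284,288,290,293,296)] if 0 else [(u,*P[v,u].round(3)) for u in (184,188,191,194,198)])
E
```

```text
240 [(176, np.float64(0.524), np.float64(0.07), np.float64(-0.001)), (184, np.float64(0.524), np.float64(0.082), np.float64(-0.001)), (190, np.float64(0.524), np.float64(0.089), np.float64(-0.003)), (194, np.float64(0.523), np.float64(0.095), np.float64(-0.001)), (198, np.float64(0.523), np.float64(0.101), np.float64(-0.001))] [(364, np.float64(0.523), np.float64(0.316), np.float64(-0.001)), (368, np.float64(0.523), np.float64(0.322), np.float64(-0.002)), (374, np.float64(0.523), np.float64(0.33), np.float64(-0.001)), (380, np.float64(0.523), np.float64(0.338), np.float64(-0.001))]
242 [(176, np.float64(0.527), np.float64(0.07), np.float64(-0.002)), (184, np.float64(0.527), np.float64(0.081), np.float64(-0.001)), (190, np.float64(0.526), np.float64(0.09), np.float64(-0.001)), (194, np.float64(0.443), np.float64(0.156), np.float64(0.207)), (198, np.float64(0.443), np.float64(0.159), np.float64(0.208))] [(364, np.float64(0.443), np.float64(0.258), np.float64(0.208)), (368, np.float64(0.443), np.float64(0.26), np.float64(0.208)), (374, np.float64(0.523), np.float64(0.328), np.float64(0.
[... 6039 characters left out ...]
oat64(0.568), np.float64(0.329), np.float64(0.011))]
195 [(184, np.float64(0.528), np.float64(0.344), np.float64(0.012)), (188, np.float64(0.536), np.float64(0.335), np.float64(0.011)), (191, np.float64(0.448), np.float64(0.21), np.float64(0.073)), (194, np.float64(0.449), np.float64(0.2), np.float64(0.075)), (198, np.float64(0.457), np.float64(0.195), np.float64(0.073))]
198 [(184, np.float64(0.521), np.float64(0.336), np.float64(0.007)), (188, np.float64(0.525), np.float64(0.323), np.float64(0.009)), (191, np.float64(0.536), np.float64(0.323), np.float64(0.005)), (194, np.float64(0.548), np.float64(0.325), np.float64(0.001)), (198, np.float64(0.559), np.float64(0.322), np.float64(-0.002))]
```

Both cameras put the real fingertips about 33 mm behind the reported TCP. In w1 the tips are at z 0.207 with TCP z 0.1735, and now they are at 0.133 with TCP z 0.100. The stated `tip_extent` of +8 mm is therefore about 41 mm off, and the fingers closed just above the grip top at 0.128. I trust the measurement: open, go 41 mm lower, then close.

Request:
{"name": "apply_moves", "arguments": {"series": [[0,0,0,0,0,0,1],[0,0,0,0,0,0,1],[0,0,0,0,0,0,1],[0,0,0,0,0,0,1],[0,0,0,0,0,0,1],[0,0,0,0,0,0,1],[0,0,0,0,0,0,1],[0,0,0,0,0,0,1],[0,0,0,0,0,0,1],[0,0,0,0,0,0,1]]}}

```text
t: 4.52
tcp_pos: [0.4533, 0.2077, 0.1]
ee_rot: [0.0, 1.0, 0.0, 0.0]
ft_force: [0.1, -1.0, -0.3]
gripper_width: 0.68
grip_force: 0.0
```

Request:
{"name": "apply_moves", "arguments": {"series": [[0,0,0.007,0,0,0,1],[0,0,0.007,0,0,0,1],[0,0,0.007,0,0,0,1],[0,0,0.007,0,0,0,1],[0,0,0.007,0,0,0,1],[0,0,0.006,0,0,0,1],[0,0,0,0,0,0,1],[0,0,0,0,0,0,-1],[0,0,0,0,0,0,-1],[0,0,0,0,0,0,-1]], "newtons": 12}}

```text
t: 5.35
tcp_pos: [0.4537, 0.2079, 0.0593]
ee_rot: [0.0, 1.0, 0.0, 0.0]
ft_force: [-0.0, 1.1, 0.1]
gripper_width: 0.825
grip_force: 0.0
```

Request:
{"name": "apply_moves", "arguments": {"series": [[0,0,0,0,0,0,-1],[0,0,0,0,0,0,-1],[0,0,0,0,0,0,-1],[0,0,0,0,0,0,-1],[0,0,0,0,0,0,-1],[0,0,0,0,0,0,-1],[0,0,0,0,0,0,-1],[0,0,0,0,0,0,-1],[0,0,0,0,0,0,-1],[0,0,0,0,0,0,-1]]}}

```text
t: 6.18
tcp_pos: [0.4532, 0.208, 0.059]
ee_rot: [0.0, 1.0, 0.0, 0.0]
ft_force: [0.6, 0.9, -0.4]
gripper_width: 0.191
grip_force: 12.0
```

Gripped at 18 mm opening and 12 N. First quarter turn in 9° rows.

Request:
{"name": "apply_moves", "arguments": {"series": [[-0.0046,0.0054,0.0001,0,0,0,-1],[-0.0054,0.0046,0.0001,0,0,0,-1],[-0.006,0.0037,0.0001,0,0,0,-1],[-0.0065,0.0027,0.0001,0,0,0,-1],[-0.0069,0.0017,0.0001,0,0,0,-1],[0,0,0,0,0,0,-1],[0,0,0,0,0,0,-1],[0,0,0,0,0,0,-1],[0,0,0,0,0,0,-1],[0,0,0,0,0,0,-1]]}}

```text
t: 7.02
tcp_pos: [0.4832, 0.2258, 0.0585]
ee_rot: [0.0, 1.0, 0.0, 0.001]
ft_force: [3.2, -2.3, -0.9]
gripper_width: 0.187
grip_force: 12.0
```

Forces are low, so I continue to half a turn.

Request:
{"name": "apply_moves", "arguments": {"series": [[-0.007,0.0006,0.0001,0,0,0,-1],[-0.007,-0.0005,0.0001,0,0,0,-1],[-0.0069,-0.0016,0.0001,0,0,0,-1],[-0.0065,-0.0027,0.0001,0,0,0,-1],[-0.006,-0.0037,0.0001,0,0,0,-1],[-0.0054,-0.0046,0.0001,0,0,0,-1],[-0.0046,-0.0054,0.0001,0,0,0,-1],[0,0,0,0,0,0,-1],[0,0,0,0,0,0,-1],[0,0,0,0,0,0,-1]]}}

```text
t: 7.85
tcp_pos: [0.5264, 0.207, 0.0576]
ee_rot: [0.0, 1.0, -0.001, 0.0]
ft_force: [-3.2, -4.8, 1.1]
gripper_width: 0.186
grip_force: 12.0
```

```bash
python3 - <<'E'
from h import *
p,d,P=wcloud();o=r.get_obs();print(o['tcp_pos'],o['ft_force'],o['gripper_width'])
# centre through 3 tcp points
A=np.array([[.4532,.208],[.4832,.2258],o['tcp_pos'][:2]])
M=np.c_[2*A,np.ones(3)];c=np.linalg.solve(M,(A**2).sum(1));print('centre',c[:2],np.sqrt(c[2]+c[0]**2+c[1]**2))
g=(P[...,2]>.06)&(P[...,2]<.085)&(np.hypot(P[...,0]-.49,P[...,1]-.18)<.07);q=P[g];print(len(q),q.mean(0))
E
```

```text
[0.52622999 0.2071629  0.05766139] [-1.68185527 -4.18527227  1.68055598] 0.18495033286881762
centre [0.48941202 0.18114941] 0.04508064615200361
3362 [0.50388015 0.18116222 0.07173503]
```

The fitted centre (0.4894, 0.1811) and radius 45.1 mm match the circle. Finishing the half turn.

Request:
{"name": "apply_moves", "arguments": {"series": [[-0.0037,-0.006,0.0001,0,0,0,-1],[-0.0027,-0.0065,0.0001,0,0,0,-1],[-0.0017,-0.0069,0.0001,0,0,0,-1],[-0.0006,-0.007,0.0001,0,0,0,-1],[0.0005,-0.007,0.0001,0,0,0,-1],[0.0016,-0.0069,0.0001,0,0,0,-1],[0.0027,-0.0065,0.0001,0,0,0,-1],[0.0037,-0.006,0.0001,0,0,0,-1],[0,0,0,0,0,0,-1],[0,0,0,0,0,0,-1]]}}

```text
t: 8.73
tcp_pos: [0.5265, 0.1553, 0.0569]
ee_rot: [0.001, 1.0, 0.001, 0.0]
ft_force: [-3.9, 1.3, -0.2]
gripper_width: 0.187
grip_force: 12.0
```

Request:
{"name": "apply_moves", "arguments": {"series": [[0,0,0,0,0,0,-1],[0,0,0,0,0,0,-1],[0,0,0,0,0,0,-1],[0,0,0,0,0,0,-1],[0,0,0,0,0,0,-1],[0,0,0,0,0,0,-1],[0,0,0,0,0,0,-1],[0,0,0,0,0,0,-1],[0,0,0,0,0,0,-1],[0,0,0,0,0,0,-1]]}}

```text
t: 9.57
tcp_pos: [0.5264, 0.1553, 0.057]
ee_rot: [0.0, 1.0, 0.0, 0.0]
ft_force: [-2.5, 2.3, -0.8]
gripper_width: 0.19
grip_force: 12.0
```

The turn is about 178° and stopped. Now a quarter turn back.

Request:
{"name": "apply_moves", "arguments": {"series": [[-0.0037,0.006,-0.0001,0,0,0,-1],[-0.0027,0.0065,-0.0001,0,0,0,-1],[-0.0016,0.0069,-0.0001,0,0,0,-1],[-0.0005,0.007,-0.0001,0,0,0,-1],[0.0006,0.007,-0.0001,0,0,0,-1],[0.0017,0.0069,-0.0001,0,0,0,-1],[0.0027,0.0065,-0.0001,0,0,0,-1],[0.0037,0.006,-0.0001,0,0,0,-1],[0.0046,0.0054,-0.0001,0,0,0,-1],[0.0054,0.0046,-0.0001,0,0,0,-1]]}}

```text
t: 10.4
tcp_pos: [0.5169, 0.2168, 0.0579]
ee_rot: [-0.001, 1.0, -0.002, 0.001]
ft_force: [-1.5, -7.6, -0.7]
gripper_width: 0.189
grip_force: 12.0
```

Request:
{"name": "apply_moves", "arguments": {"series": [[0,0,0,0,0,0,-1],[0,0,0,0,0,0,-1],[0,0,0,0,0,0,-1],[0,0,0,0,0,0,-1],[0,0,0,0,0,0,-1],[0,0,0,0,0,0,-1],[0,0,0,0,0,0,-1],[0,0,0,0,0,0,-1],[0,0,0,0,0,0,-1],[0,0,0,0,0,0,-1]]}}

```text
t: 11.23
tcp_pos: [0.5159, 0.2177, 0.0579]
ee_rot: [-0.0, 1.0, -0.001, -0.0]
ft_force: [-3.0, -2.6, 0.5]
gripper_width: 0.191
grip_force: 12.0
```

The tap is at about 89° and stopped. Now half a turn forward.

Request:
{"name": "apply_moves", "arguments": {"series": [[-0.0054,-0.0046,0.0001,0,0,0,-1],[-0.0046,-0.0054,0.0001,0,0,0,-1],[-0.0037,-0.006,0.0001,0,0,0,-1],[-0.0027,-0.0065,0.0001,0,0,0,-1],[-0.0017,-0.0069,0.0001,0,0,0,-1],[-0.0006,-0.007,0.0001,0,0,0,-1],[0.0005,-0.007,0.0001,0,0,0,-1],[0.0016,-0.0069,0.0001,0,0,0,-1],[0.0027,-0.0065,0.0001,0,0,0,-1],[0.0037,-0.006,0.0001,0,0,0,-1]]}}

```text
t: 12.07
tcp_pos: [0.5272, 0.1564, 0.057]
ee_rot: [0.0, 1.0, 0.001, 0.001]
ft_force: [-1.9, 4.9, -1.7]
gripper_width: 0.189
grip_force: 12.0
```

Request:
{"name": "apply_moves", "arguments": {"series": [[0.0046,-0.0054,0.0001,0,0,0,-1],[0.0054,-0.0046,0.0001,0,0,0,-1],[0.006,-0.0037,0.0001,0,0,0,-1],[0.0065,-0.0027,0.0001,0,0,0,-1],[0.0069,-0.0017,0.0001,0,0,0,-1],[0.007,-0.0006,0.0001,0,0,0,-1],[0.007,0.0005,0.0001,0,0,0,-1],[0.0069,0.0016,0.0001,0,0,0,-1],[0.0065,0.0027,0.0001,0,0,0,-1],[0.006,0.0037,0.0001,0,0,0,-1]]}}

```text
t: 12.9
tcp_pos: [0.4632, 0.1442, 0.0561]
ee_rot: [-0.0, 1.0, -0.001, 0.0]
ft_force: [3.4, 0.4, -4.5]
gripper_width: 0.19
grip_force: 12.0
```

Request:
{"name": "apply_moves", "arguments": {"series": [[0,0,0,0,0,0,-1],[0,0,0,0,0,0,-1],[0,0,0,0,0,0,-1],[0,0,0,0,0,0,-1],[0,0,0,0,0,0,-1],[0,0,0,0,0,0,-1],[0,0,0,0,0,0,-1],[0,0,0,0,0,0,-1],[0,0,0,0,0,0,-1],[0,0,0,0,0,0,-1]]}}

```text
t: 13.73
tcp_pos: [0.463, 0.1446, 0.056]
ee_rot: [0.0, 1.0, -0.0, -0.0]
ft_force: [-2.8, -0.4, 3.6]
gripper_width: 0.189
grip_force: 12.0
```

The tap is at about 269° (4.70 rad) and stopped. Let go and go up.

Request:
{"name": "apply_moves", "arguments": {"series": [[0,0,0,0,0,0,1],[0,0,0,0,0,0,1],[0,0,0,0,0,0,1],[0,0,0,0,0,0,1],[0,0,0,0,0,0,1],[0,0,0,0,0,0,1],[0,0,0,0,0,0,1],[0,0,0,0,0,0,1],[0,0,0,0,0,0,1],[0,0,0,0,0,0,1]]}}

```text
t: 14.57
tcp_pos: [0.4634, 0.145, 0.056]
ee_rot: [0.0, 1.0, 0.0, 0.0]
ft_force: [0.1, 0.1, 0.7]
gripper_width: 0.858
grip_force: 0.0
```

Request:
{"name": "apply_moves", "arguments": {"series": [[0,0,-0.01,0,0,0,1],[0,0,-0.02,0,0,0,1],[0,0,-0.02,0,0,0,1],[0,0,-0.02,0,0,0,1],[0,0,-0.02,0,0,0,1],[0,0,-0.02,0,0,0,1],[0,0,-0.01,0,0,0,1],[0,0,0,0,0,0,1],[0,0,0,0,0,0,1],[0,0,0,0,0,0,1]]}}

```text
t: 15.4
tcp_pos: [0.4625, 0.1448, 0.1747]
ee_rot: [0.0, 1.0, -0.0, -0.001]
ft_force: [0.3, 0.3, 0.2]
gripper_width: 1.002
grip_force: 0.0
```

```bash
python3 - <<'E'
from h import *
p,d,P=wcloud();o=r.get_obs();print(o['t'],o['tcp_pos'],o['ft_force'],o['gripper_width'])
q=P[(P[...,2]>.112)&(P[...,2]<.135)&(np.hypot(P[...,0]-.489,P[...,1]-.181)<.065)&(d>0)]
c=np.array(cv2.minAreaRect(q[:,:2].astype(np.float32)*1000)[0])/1000
print(len(q),c,'turn deg',(143.5-np.degrees(np.arctan2(c[1]-.1811,c[0]-.4894)))%360)
E
```

```text
15.45 [0.46236651 0.14478387 0.17453079] [ 0.03772845 -0.08315731 -0.18520167] 0.9993400278994629
377 [0.46224576 0.14555618] turn deg 270.87857113335434
```

The crank rests at about 270° and the arm is clear of it.

```bash
python3 -c "
from bench import r
print(r.hand_in())"
```

```text
the job is handed in; nothing more can be done
None
```

I handed the job in with the nut stand's tap turned about 178° forward, back to 89°, then forward to rest at about 270° (4.7 rad), the bar stand untouched and the arm clear; the first grasp closed just above the grip because the real fingertips sit about 41 mm further back than `r.tip_extent` states, so I went 41 mm lower by camera measurement (no verdict came back).

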